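Lock a whetstone into its sharpening board

ROBOT

A 6-joint arm with a two-finger parallel gripper is mounted at the origin on a cart in front of the work surface, level with it; the furniture and walls round the work are solid. World frame = base frame: x ahead of the robot, y to its left, z up, the work surface at z = 0. Lengths are in m, angles in degrees, forces in N, time in s.
With the tool pointing down it reaches from about 0.4 to 0.825 m from the base axis. Payload 7 kg.
Tool frame: the origin (TCP) lies on the centre line of the jaws, within the pads' length; the fingertips stand 19 mm ahead of it and the grasp point (between the pads) is the TCP (r.tip_extent is the distance from the TCP to the fingertips, in m); z points along the fingers, y is the line along which they close (so a half turn about z gives the same grasp; the last joint's range is limited). The gripper opens to 88 mm and grips with 3 to 60 N. Pads are 19 mm wide; open, the fingers measure 130 mm over their backs; the gripper's body (78 mm by 193 mm) begins 47 mm behind the grasp point.
Start: joints at [-54.998, 20.546, 0.682, 0, -70.136, -16.507], TCP at [0.214, -0.64, 0.246] pointing down, gripper open.
Joint ranges: [-176.03, 176.03], [-82.01, 121.73], [-58.28, 71.71], [-173.87, 95.51], [-174.79, -0.11], [-173.66, 173.66]. Speed limits (degrees/s): [136.94, 136.94, 172.46, 180, 180, 180].

INTERFACE

Orientations are given as [roll, pitch, yaw] about the fixed x, y, z axes, in that order (R = Rz(yaw) Ry(pitch) Rx(roll)).
In Python, from plant import r gives the robot as it stands. The module is installed in compiled form; this text tells all that it offers.
- The arm moves only by the tool jog_arm, never from a script. Its argument "deltas" is a list that holds one entry, the list of rows, each a list of 5 numbers: the opening, from -1 (shut) to 1 (fully open), then the shift along the world's x, y, z in cm, then the turn about the world's z in rad. In form: [[[claw, dx, dy, dz, turn], ...]]. A call has 1 to 8 rows; each row shifts and turns the commanded pose from where the row before left it; what a row does not reach is not made up. A row lasts 1/8 s, in which the tool goes at most 62.5 mm and 10.7 degrees, less where a joint would pass 70% of its speed; a pose out of reach is approached as far as the arm can. A call with a gripper value outside its range is refused whole. The fingers move at their own pace and stop on an object; "force" is the grip in N (left out, the last holds). Time passes only in rows, so rows that do not move let the fingers close. It gives the time, the measured TCP pose, the force, the opening and the grip force at its end, in the units of the state.
- r.get_state(): the state, without advancing time (a new reading comes with each control period).
- r.capture(name): name is "scene" or "top" or "wrist"; returns the picture (420x560x3 uint8, blue, green, red); there is no depth.
- r.camera_info(name): a dict with "fx", "fy", "cx", "cy" (pixels), "view" (4x4, takes a point from world to camera coordinates). Camera axes: x right, y up, looking along -z (the intrinsics and any distortion apply to the point x, -y, -z); pixel columns grow to the right and rows downward; lengths in m; the calibration is good to about 2 mm. The wrist camera is an equidistant fisheye: a pixel r from the principal point sees the ray r / f radians off the axis. A picture is of the moment at which its call begins: read the wrist's pose just before it. camera_info takes no time and is no camera call; for the wrist camera it gives the pose at the moment of the call.
- r.close_job(): hands the job in; it is judged then, once.
The state is a dict: "time_s": time; "joints": joint angles; "qd": joint speeds; "joint_torque": joint torques, N m; "tcp_pos": TCP position; "eef_rot": TCP orientation; "contact_force": force on the tool from outside, world axes, zero at the start; "moment": the same for the moment, N m; "gripper_width": finger opening in m; "gripper_force": force on a finger pad.
Only numpy, scipy, OpenCV 4.12 (cv2) and the standard library are available. Lean on these libraries where they do the work, as an engineer would, in place of code of your own. Each camera call takes 0.05 s, during which the arm holds its last target. There are 200 camera calls.

TASK

Get the sharpening board ready: slide the whetstone home so that its long side lies flush along the aluminium back fence and its left end is snug against the end stop, without shoving the stop along its slot. Then swing the red cam lever round until it grips the stone tightly, and leave everything else on the worktop where it stands.

Things in the scene. Friction and masses are not known exactly. Their poses are not given: they have to be found in the camera images.
- whetstone: two-layer sharpening stone lying on the board, brick red below and cream above, 60 (own x) x 160 (own y) x 27 high, 0.5 to 0.7 kg; origin at the centre of its underside. Its centre starts 20 to 45 off its place at the fence, up to 0.18 rad askew, its left end 65 to 140 short of the stop. It slides at about 3 to 5 N; the first touch of a moving finger may knock with over 10 N for a moment.
- holder: light wooden sharpening board, fixed to the worktop; origin on the worktop, axes x away from the robot (toward the fence), y left (toward the end stop), z up. In mm in this frame (as all below): board x -76 to 66, y -175 to 160, top at z 20. Right end open; on the near side (x under -20) only the cam clamp.
- fence (a point): point on the working face of the aluminium back fence, at x 50, y 0, z 27 of the board's frame. The face looks to -x, runs from y -162 to 158 and stands 14 above the board. A stone that is home has its centre at x 20.
- stop_range (a point): middle of the end stop's setting range (x 25, y 105, z 28), not the stop itself. The stop is an aluminium block on the board's left end, x 0 to 50, 15.5 above the board, with a black thumb nut. Its face, looking to -y, is set anywhere from y 85 to 125; this is not reported: feel for it with the stone. It is held by friction and slips if pressed with over about 22 N.
- cam_pivot (a point): upright axis of the cam clamp, at x -41, y 70, z 32 of the board's frame. Round it turns a red eccentric disc (44 across, centre 14 off the axis, 2 to 16 above the board) with a lever. With the lever at 0 to 0.25 rad the disc leaves a stone at the fence at least 14 free.
- cam_handle (a point): point on the lever's black grip (15 thick, round), on its centre line 70 from the pivot, 13 above the board (z 33). The straight lever reaches to 97 from the pivot.
- cam_clamp (a joint): lever angle, rad; grows counter-clockwise from above (closing). At 0 the lever points at 185 deg from the board's +x, toward the robot. Starts at 0 to 0.25; at about 1.4 it points right, nearly along the stone, and the disc meets a stone at the fence; some 10 N more at the grip wedge it, and it stays by friction. Free swing takes 1.2 N at the grip; end of travel 1.75.
- coffee_pot: silver stove-top coffee pot with a black handle, 99 x 63 x 117, standing on the hot plate at the left; origin under its middle. Bystander, stands fast.
- hot_plate: flat black square plate, 154 x 135 x 18, under the coffee pot. Bystander. It stands fast.
- red_mug: red mug, 84 x 120 x 92, left front. Bystander.
- garlic_bulb: garlic bulb, 60 across, left front. Bystander.
- spice_jar: small spice jar, 38 across, 96 high, left back. Bystander, stands fast.
- water_bowl: small white bowl, 115 across, 53 high, right front. Bystander.
- scrub_brush: grey dish brush, 30 x 85 x 55, right back. Bystander.
- salt: salt shaker, 44 across, 90 high, right back. Bystander.

How it is judged:
By the outcome, as a careful person would: the job done as asked, in the order asked, and still so for the second after the job is handed in, with the robot touching nothing.
It also fails if it takes over 61 s, if anything falls off the work surface, if the arm or the gripper's body presses on something with over 40 N, if the wrist force passes 120 N, or if a joint passes its speed limit or range.

## Working session

There is one attempt and no reset: what is moved stays moved. The work goes in short steps, Python scripts to look and compute and a tool call to move; the robot and the scene stay as the last step left them, time stands still between calls to the robot, and variables do not carry over. Pictures are saved under pics/ and viewed, at most 10 in all, crops included, and the job is handed in when it is done.

Besides the shell and the picture viewer there is one more tool, called after "Call:" as name(argument=value, ...), one argument or row to a line, values as JSON. jog_arm: Moves the arm, as the interface text tells. Its arguments: {"type":"object","properties":{"deltas":{"type":"array"},"force":{"type":"number"}},"required":["deltas"]}

```bash
mkdir -p pics; python3 - <<'E'
from plant import r
import cv2,numpy as np
a=r.capture("scene");b=r.capture("top")
cv2.imwrite("pics/scene.png",a);cv2.imwrite("pics/top.png",b)
for n in("scene","top"):
    i=r.camera_info(n);print(n,i)
s=r.get_state();print(s["time_s"],s["tcp_pos"],s["eef_rot"],s["contact_force"],s["gripper_width"])
E
```

```text
scene {'fx': 393.7421566804849, 'fy': 393.7421566804849, 'cx': 282.06982896044667, 'cy': 211.2957151490167, 'view': array([[-0.82466468, -0.56559626, -0.00538852,  0.44809443],
       [ 0.33808609, -0.5005375 ,  0.79696926, -0.23204156],
       [-0.45346   ,  0.65541061,  0.60399583, -0.81266891],
       [ 0.        ,  0.        ,  0.        ,  1.        ]])}
top {'fx': 398.70693544010777, 'fy': 398.70693544010777, 'cx': 275.75715522718906, 'cy': 207.2180149204058, 'view': array([[ 0.49051962, -0.87142856,  0.00166265, -0.25277828],
       [ 0.85350962,  0.48081639,  0.20084056, -0.49408582],
       [-0.17581763, -0.09709715,  0.97962253, -1.17190397],
       [ 0.        ,  0.        ,  0.        ,  1.        ]])}
0.1 [ 0.21395532 -0.63974735  0.24471036] [ 1.79914535e+02 -7.18715995e-03 -1.61513735e+02] [-0.77639355 -0.58632708 -1.14304289] 0.08762776191540748
```

View pics/scene.png

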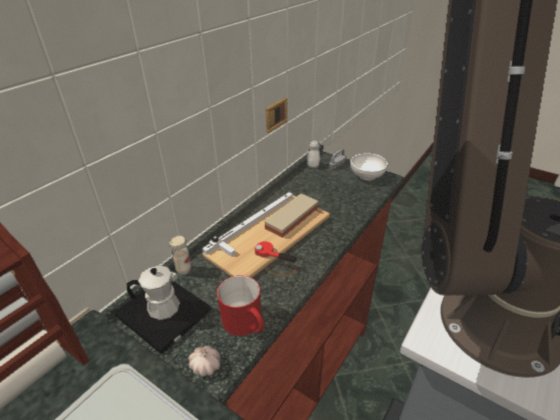

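View pics/top.png

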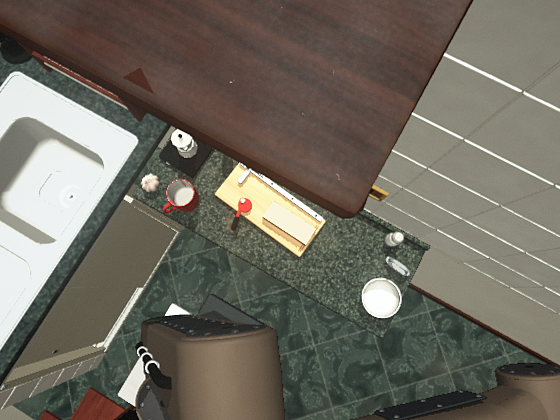

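The scene view shows the board around (270,235), the stone at (293,214), the red cam at (265,249) and the stop at (222,245). The top view shows the board around (270,210), stone at (290,222), cam disc at (244,205), lever grip at (236,222) and an overhead cabinet behind the fence. I'll zoom in next.

```bash
cat > h.py <<'E'
import numpy as np,cv2
from plant import r
def cast(n,uv,z):
    i=r.camera_info(n);V=np.array(i["view"]);R=V[:3,:3];c=-R.T@V[:3,3]
    uv=np.atleast_2d(np.asarray(uv,float))
    d=np.c_[(uv[:,0]-i["cx"])/i["fx"],-(uv[:,1]-i["cy"])/i["fy"],-np.ones(len(uv))]@R
    return c+d*((z-c[2])/d[:,2])[:,None]
def proj(n,P):
    i=r.camera_info(n);V=np.array(i["view"]);p=np.atleast_2d(P)@V[:3,:3].T+V[:3,3]
    return np.c_[i["cx"]+i["fx"]*p[:,0]/-p[:,2],i["cy"]-i["fy"]*p[:,1]/-p[:,2]]
E
python3 - <<'E'
import cv2,numpy as np
t=cv2.imread("pics/top.png")[150:270,200:350];s=cv2.imread("pics/scene.png")[180:290,190:340]
cv2.imwrite("pics/tc.png",cv2.resize(t,None,fx=5,fy=5,interpolation=cv2.INTER_CUBIC)[:600,:])
cv2.imwrite("pics/sc.png",cv2.resize(s,None,fx=5,fy=5,interpolation=cv2.INTER_CUBIC))
E
```

```text
(no output)
```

View pics/tc.png

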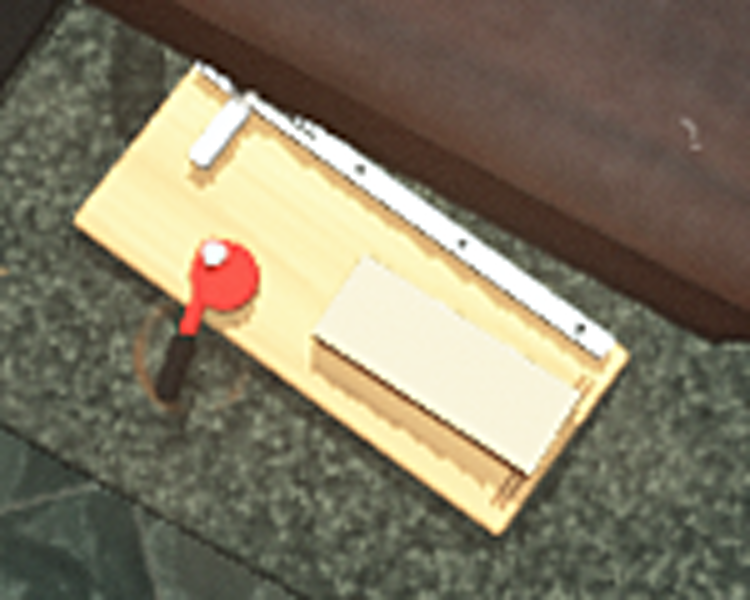

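View pics/sc.png

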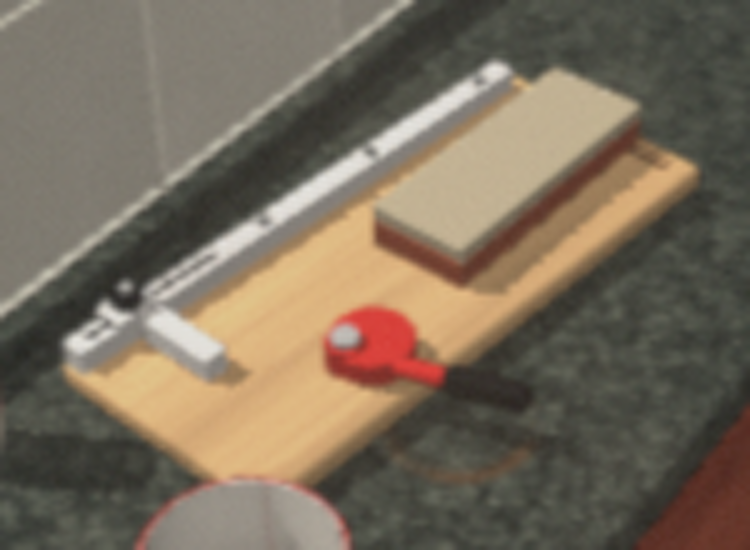

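The top crop shows the board corners at (77,220), (498,533) and (628,352), the stone top at (365,258), (580,385), (530,475) and (315,337), the cam disc with its pivot cap at (213,253), and the grip at (175,368). The scene crop shows the same layout: stone at the right end of the board, stop at (190,345).

```bash
python3 - <<'E'
from h import *
from scipy.spatial.transform import Rotation
def fit(m,w):
    m=np.array(m,float);w=np.array(w)[:,:2];mc,wc=m.mean(0),w.mean(0)
    A=(m-mc);B=(w-wc);a=np.arctan2((A[:,0]*B[:,1]-A[:,1]*B[:,0]).sum(),(A*B).sum())
    R=np.array([[np.cos(a),-np.sin(a)],[np.sin(a),np.cos(a)]]);t=wc-R@mc
    return a,R,t,np.linalg.norm(m@R.T+t-w,axis=1)
T=lambda p:np.array(p)/5+[200-.4,150-.4]
S=lambda p:np.array(p)/5+[190-.4,180-.4]
bt=cast("top",T([(77,220),(498,533),(628,352)]),.02)
a,R,t,e=fit([(-.076,.160),(-.076,-.175),(.066,-.175)],bt);print("top board yaw",np.degrees(a),t,e)
st=cast("top",T([(365,258),(580,385),(530,475),(315,337)]),.047)
print("stone sides",[np.linalg.norm(st[i]-st[i-1]) for i in range(4)])
M=[(.03,.08),(.03,-.08),(-.03,-.08),(-.03,.08)]
a2,_,t2,e2=fit(M,st);print("stone top",np.degrees(a2),t2,e2,"in board",(R.T@(t2-t)),np.degrees(a2-a))
ss=cast("scene",S([(378,208),(555,68),(640,108),(462,252)]),.047)
a3,_,t3,e3=fit([(.03,.08),(.03,-.08),(-.03,-.08),(-.03,.08)],ss);print("stone scene",np.degrees(a3),t3,e3)
bs=cast("scene",S([(697,165),(68,372)]),.02);print("board scene corners",bs[:,:2],"from top fit",R@[-.076,-.175]+t,R@[.066,.16]+t)
# fence ends top front edge
f=cast("top",T([(250,100),(605,357)]),.034);print("fence face top",(f[:,:2]-t)@R)
g=cast("top",T([(213,253),(175,368),(165,400)]),.033);print("pivot,grip",(g[:,:2]-t)@R, g)
# red disc by mask in top
im=cv2.imread("pics/top.png");h=cv2.cvtColor(im,cv2.COLOR_BGR2HSV)
m=((h[...,1]>150)&((h[...,0]<8)|(h[...,0]>172))&(h[...,2]>120))
m[:, :225]=0;m[:,260:]=0
ys,xs=np.nonzero(m);print(len(xs),xs.mean(),ys.mean())
# stop
sp=cast("top",T([(190,160),(208,168),(252,105)]),.0355);print("stop",(sp[:,:2]-t)@R)
# cabinet edge
E
```

```text
top board yaw -7.30406759273239 [0.55845641 0.04993153] [0.0040564  0.00158105 0.00302552]
stone sides [np.float64(0.05814009894964248), np.float64(0.15306674546802057), np.float64(0.06317017160133753), np.float64(0.15528043411695658)]
stone top -2.499867947830786 [ 0.53422078 -0.03556004] [0.00289003 0.0043408  0.00249049 0.00325949] in board [-0.01317    -0.08787904] 4.804199644901604
stone scene -3.7109406604918194 [ 0.53287156 -0.03214495] [0.00307908 0.00024891 0.00271459 0.00179333]
board scene corners [[ 0.46319697 -0.11170284]
 [ 0.6351371   0.20414809]] from top fit [ 0.46082449 -0.11398615] [0.64426245 0.20024229]
fence face top [[ 0.05040562  0.11307091]
 [ 0.05023835 -0.16294246]]
pivot,grip [[-0.04212987  0.07139198]
 [-0.11368266  0.04578896]
 [-0.13308387  0.03848852]] [[0.52574483 0.12610038 0.033     ]
 [0.45151762 0.10980198 0.033     ]
 [0.43134569 0.10502736 0.033     ]]
152 243.66447368421052 206.78947368421052
stop [[-0.003645    0.11908766]
 [-0.00099646  0.10683485]
 [ 0.04823983  0.10970189]]
```

Call:
jog_arm(
  deltas=[
    [[1,2,3.8,0,0.075],[1,2,3.8,0,0.075],[1,2,3.8,0,0.075],[1,2,3.8,0,0.075],[1,2,3.8,0,0.075],[1,2,3.8,0,0.075],[1,2,3.8,0,0.075],[1,2,3.8,0,0.075]],
  ],
)

```text
time_s: 1.1
tcp_pos: [0.3744, -0.3347, 0.2454]
eef_rot: [180.0, 0.0, -127.0]
contact_force: [0.8, -0.2, 0.1]
gripper_width: 0.0874
gripper_force: 0.0
```

Call:
jog_arm(
  deltas=[
    [[1,2,3.8,0,0.075],[1,2,3.8,0,0.075],[1,2,3.8,0,0.075],[1,2,3.8,0,0.075],[1,2,3.8,0,0.075],[1,2,3.8,0,0.075],[1,2,3.8,0,0.075],[1,2,3.8,0,0.075]],
  ],
)

```text
time_s: 2.1
tcp_pos: [0.5344, -0.0308, 0.2454]
eef_rot: [180.0, -0.0, -92.6]
contact_force: [-0.4, -1.2, 0.5]
gripper_width: 0.0876
gripper_force: 0.0
```

```bash
cat >> h.py <<'E'
def castw(info,uv,z):
    """equidistant fisheye wrist camera; info from camera_info just before the picture"""
    V=np.array(info["view"]);R=V[:3,:3];c=-R.T@V[:3,3]
    p=(np.atleast_2d(np.asarray(uv,float))-[info["cx"],info["cy"]])/[info["fx"],info["fy"]]
    th=np.linalg.norm(p,axis=1);k=np.sin(th)/np.maximum(th,1e-9)
    d=np.c_[p[:,0]*k,-p[:,1]*k,-np.cos(th)]@R
    return c+d*((z-c[2])/d[:,2])[:,None]
E
python3 - <<'E'
from h import *
import pickle
i=r.camera_info("wrist");a=r.capture("wrist");pickle.dump(i,open("w1.pkl","wb"));cv2.imwrite("pics/w1.png",a)
cv2.imwrite("pics/w1b.png",cv2.resize(a,(800,600),interpolation=cv2.INTER_CUBIC))
s=r.get_state();print(s["time_s"],s["tcp_pos"],s["eef_rot"],s["joints"],s["contact_force"],i["fx"],i["cx"],i["cy"])
print("mug,garlic",cast("top",[(183,193),(150,182)],.05))
E
```

```text
2.15 [ 0.53679681 -0.02767724  0.24515901] [-1.79955438e+02  2.55011247e-02 -9.23129269e+01] [ 1.79480554e+01  7.58170690e+00 -1.67365041e+01 -9.32203653e-03
 -6.56311535e+01 -2.02571496e+01] [2.90911787 3.54641555 1.45001337] 325.19226210127806 280.7702281795057 210.78904875692584
mug,garlic [[0.45308874 0.29372909 0.05      ]
 [0.43261289 0.40162142 0.05      ]]
```

View pics/w1b.png

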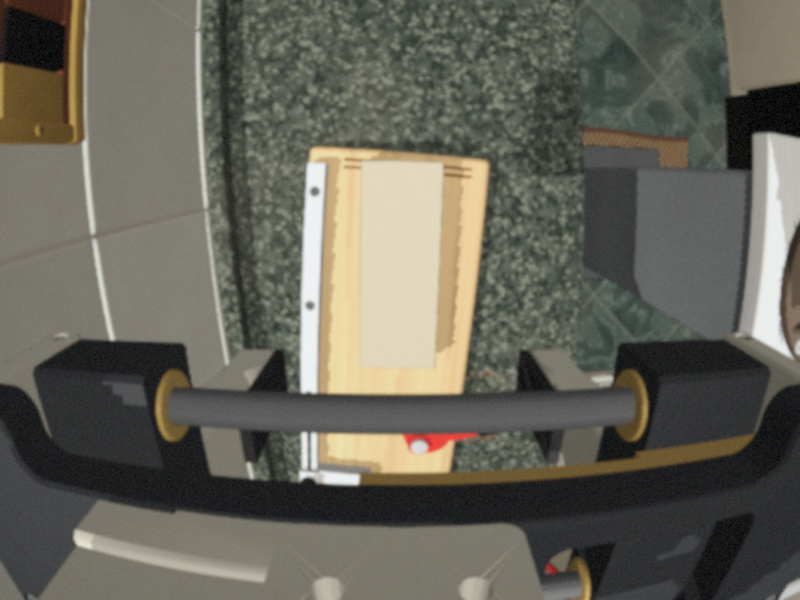

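The wrist view shows the stone top with corners (360,163), (443,163), (435,368) and (360,367), the fence's working edge from (326,163) to (318,470), the pivot cap at (419,446), and the stop face at about y 468.

```bash
python3 - <<'E'
from h import *
import pickle
i=pickle.load(open("w1.pkl","rb"))
W=lambda p:(np.array(p)+.5)*.7-.5
st=castw(i,W([(360,367),(360,163),(443,163),(435,368)]),.047)[:,:2]
print("stone",st.mean(0),[round(np.linalg.norm(st[k]-st[k-1]),4) for k in range(4)], "dir",[np.degrees(np.arctan2(-(b-a)[0],(b-a)[1])) for a,b in((st[1],st[0]),(st[2],st[3]))])
f=castw(i,W([(326,163),(318,470)]),.034)[:,:2];d=f[1]-f[0];print("fence",f,"yaw",np.degrees(np.arctan2(-d[0],d[1])))
a=np.radians(-7.3);R=np.array([[np.cos(a),-np.sin(a)],[np.sin(a),np.cos(a)]]);t=np.array([.5585,.05])
for n,p,z in(("fence",(326,163),.034),("fence",(318,470),.034),("pivotcap",(419,446),.037),("bc",(488,160),.02),("bc far",(311,150),.02),("stopface",(345,468),.0355)):
    w=castw(i,W([p]),z)[0,:2];print(n,w,R.T@(w-t))
print("stone c board",R.T@(st.mean(0)-t))
E
```

```text
stone [ 0.53612167 -0.03189233] [np.float64(0.0596), np.float64(0.1575), np.float64(0.0597), np.float64(0.1583)] dir [np.float64(-3.7275162336754377), np.float64(-3.760538213102452)]
fence [[ 0.5875556  -0.11420474]
 [ 0.62074098  0.15536665]] yaw -7.018044347928738
fence [ 0.5875556  -0.11420474] [ 0.0496847  -0.15918183]
fence [0.62074098 0.15536665] [0.04834811 0.11242122]
pivotcap [0.52629238 0.12867036] [-0.04194278  0.07394024]
bc [ 0.46309369 -0.11165678] [-0.07409214 -0.17246923]
bc far [ 0.60112962 -0.12599871] [ 0.06464729 -0.16915543]
stopface [0.59471916 0.15197156] [0.02296861 0.1057472 ]
stone c board [-0.01179132 -0.08407204]
```

```bash
python3 - <<'E'
from h import *
import pickle
i=pickle.load(open("w1.pkl","rb"))
W=lambda p:(np.array(p)+.5)*.7-.5
for z in(0,.05,.1):print(z,castw(i,W([(242,280),(228,280),(207,200),(222,280),(112,340)]),z)[:,:2].tolist())
S=lambda p:np.array(p)/5+[190-.4,180-.4]
for z in(0,.05):print(z,cast("scene",S([(415,0),(0,318),(530,0),(60,300)]),z)[:,:2].tolist())
print("pot",cast("top",[(183,143)],.11), cast("scene",[(155,270)],.11))
print("jar",cast("scene",[(178,240)],.096))
E
```

```text
0 [[0.67624070346961, -0.020359821901316494], [0.6897634499122052, -0.02112387151508978], [0.7016164175372583, -0.09383499777788352], [0.6956540839901759, -0.021460378276511705], [0.8335974375597494, 0.03316726532454292]]
0.05 [[0.6574787531131797, -0.03094600306282415], [0.6692455756610748, -0.03161084110154823], [0.679559439586721, -0.09488045305677204], [0.6743713129648323, -0.03190365257772487], [0.7944027703322458, 0.01563061061296321]]
0.1 [[0.6387168027567495, -0.04153218422433183], [0.6487277014099444, -0.0420978106880067], [0.6575024616361838, -0.09592590833566055], [0.6530885419394886, -0.04234692687893804], [0.7552081031047422, -0.0019060440986164995]]
0 [[0.7083974600295184, -0.18719007669608623], [0.7093113916241249, 0.18004031916006796], [0.6475341258190755, -0.22818218467565832], [0.6934633221274856, 0.15234608163754337]]
0.05 [[0.6620292098136716, -0.12399886891591072], [0.6628757615223623, 0.2161573538580443], [0.605653043504817, -0.16196882121619682], [0.6481960957891706, 0.19050488245435176]]
pot [[0.57876613 0.35641859 0.11      ]] [[0.60677212 0.3561134  0.11      ]]
jar [[0.64941643 0.25626    0.096     ]]
```

Call:
jog_arm(
  deltas=[
    [[1,-0.1,-0.4,-2.5,-0.024],[1,0,0,-3.5,0],[1,0,0,-3.5,0],[1,0,0,-3.0,0],[1,0,0,-2.0,0],[1,0,0,0,0]],
  ],
)

```text
time_s: 2.9
tcp_pos: [0.5318, -0.0365, 0.099]
eef_rot: [179.8, -0.1, -94.1]
contact_force: [0.2, 0.0, 0.6]
gripper_width: 0.0879
gripper_force: 0.0
```

```bash
python3 - <<'E'
from h import *
s=r.get_state();print(s["tcp_pos"],s["eef_rot"],s["contact_force"])
E
```

```text
[ 0.53179068 -0.03645384  0.09897449] [ 1.79787787e+02 -6.70923129e-02 -9.41425655e+01] [0.15529023 0.04057803 0.55003588]
```

Call:
jog_arm(
  deltas=[
    [[1,0.4,0.4,-1,0],[1,0,0,-1.5,0],[1,0,0,-1.0,0],[1,0,0,-0.7,0],[1,0,0,0,0]],
  ],
)

```text
time_s: 3.52
tcp_pos: [0.5367, -0.0322, 0.058]
eef_rot: [179.9, -0.0, -94.1]
contact_force: [0.4, 0.7, -0.5]
gripper_width: 0.0876
gripper_force: 0.0
```

Call:
jog_arm(
  deltas=[
    [[-0.1,0,0,0,0],[0.2,0,0,0,0],[0.1,0,0,0,0],[0.1,0,0,0,0],[0.1,0,0,0,0],[0.1,0,0,0,0]],
  ],
  force=15,
)

```text
time_s: 4.28
tcp_pos: [0.5367, -0.0322, 0.0587]
eef_rot: [180.0, -0.0, -94.1]
contact_force: [-3.8, 0.7, 6.1]
gripper_width: 0.0602
gripper_force: 15.0
```

Call:
jog_arm(
  deltas=[
    [[0.1,0.35,-0.04,0,-0.008],[0.1,0.35,-0.04,0,-0.008],[0.1,0.35,-0.04,0,-0.008],[0.1,0.35,-0.05,0,-0.008],[0.1,0.35,-0.05,0,-0.008],[0.1,0.35,-0.05,0,-0.008],[0.1,0.3,-0.03,0,-0.007],[0.1,0,0,0,0]],
  ],
)

```text
time_s: 5.28
tcp_pos: [0.5595, -0.0356, 0.0587]
eef_rot: [179.8, -0.1, -97.3]
contact_force: [-6.6, 0.9, 9.0]
gripper_width: 0.0596
gripper_force: 15.0
```

Call:
jog_arm(
  deltas=[
    [[0.1,0.12,0.9,0,0],[0.1,0.12,0.9,0,0],[0.1,0.12,0.9,0,0],[0.1,0.12,0.9,0,0],[0.1,0.12,0.9,0,0],[0.1,0.12,0.9,0,0],[0.1,0.12,0.9,0,0],[0.1,0,0,0,0]],
  ],
)

```text
time_s: 6.28
tcp_pos: [0.5699, 0.0288, 0.0587]
eef_rot: [-180.0, 0.0, -97.2]
contact_force: [-1.3, 1.2, 5.3]
gripper_width: 0.0594
gripper_force: 15.0
```

Call:
jog_arm(
  deltas=[
    [[0.1,0.1,0.8,0,0],[0.1,0.1,0.8,0,0],[0.1,0.1,0.8,0,0],[0.1,0.1,0.8,0,0],[0.1,0.05,0.4,0,0],[0.1,0,0,0,0]],
  ],
)

```text
time_s: 7.02
tcp_pos: [0.5741, 0.0638, 0.0587]
eef_rot: [-180.0, -0.0, -97.3]
contact_force: [-1.0, -2.5, 6.1]
gripper_width: 0.06
gripper_force: 15.0
```

Call:
jog_arm(
  deltas=[
    [[0.5,0,0,0,0],[0.6,0,0,0,0],[0.6,0,0,0,0],[0.6,0,0,1,0],[0.6,0,0,3,0],[0.6,-1,0,3,0],[0.6,-1,-1,3,0],[0.6,-1,-4,2,0]],
  ],
)

```text
time_s: 8.02
tcp_pos: [0.5446, 0.0147, 0.181]
eef_rot: [-179.8, 0.1, -97.1]
contact_force: [0.5, -0.3, -0.0]
gripper_width: 0.0699
gripper_force: 0.0
```

```bash
python3 - <<'E'
from h import *
s=r.get_state();print(s["time_s"],s["tcp_pos"],s["contact_force"])
b=r.capture("top")
cv2.imwrite("pics/t2.png",b);cv2.imwrite("pics/t2c.png",cv2.resize(b[150:270,200:350],None,fx=5,fy=5,interpolation=cv2.INTER_CUBIC))
a=r.capture("scene");cv2.imwrite("pics/s2.png",a)
E
```

```text
8.025 [0.54457855 0.01465843 0.18095519] [ 0.52922188 -0.28876018 -0.03985937]
```

View pics/t2c.png

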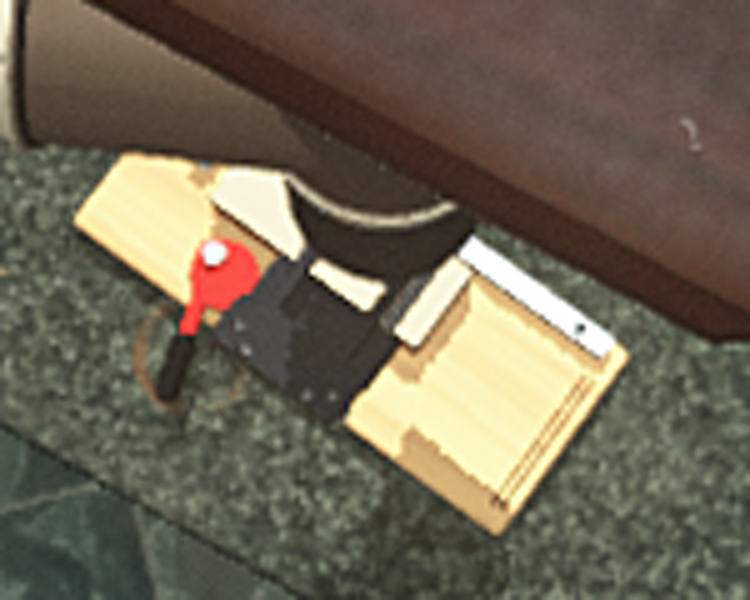

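The top view shows the stone near home (left end visible around (250,190), right end around (435,310)), with the lever unmoved at (175,365). Next is a closed-finger push toward the fence.

Call:
jog_arm(
  deltas=[
    [[-1,-1.5,2.4,0,0],[-1,-1.6,2.4,0,0],[-1,0,0,-3,0],[-1,0,0,-4,0],[-1,0,0,-3,0],[-1,0,0,-2,0],[-1,0,0,-1,0],[-1,0,0,0,0]],
  ],
)

```text
time_s: 9.12
tcp_pos: [0.5129, 0.0619, 0.0484]
eef_rot: [180.0, -0.0, -97.3]
contact_force: [0.4, 0.2, -1.1]
gripper_width: 0.0006
gripper_force: 0.0
```

Call:
jog_arm(
  deltas=[
    [[-1,0.3,-0.04,-0.1,0],[-1,0.3,-0.04,0,0],[-1,0.1,-0.01,0,0],[-1,0.1,-0.01,0,0],[-1,0.1,-0.01,0,0],[-1,0.1,-0.01,0,0],[-1,0.1,-0.01,0,0],[-1,0.1,-0.02,0,0]],
  ],
)

```text
time_s: 10.12
tcp_pos: [0.5251, 0.0604, 0.0476]
eef_rot: [180.0, -0.0, -97.3]
contact_force: [-0.8, -0.6, -0.7]
gripper_width: 0.0005
gripper_force: 0.0
```

Call:
jog_arm(
  deltas=[
    [[-1,0.05,0,0,0],[-1,0.05,-0.01,0,0],[-1,0.05,-0.01,0,0],[-1,0.05,0,0,0]],
  ],
)

```text
time_s: 10.62
tcp_pos: [0.527, 0.0602, 0.0476]
eef_rot: [180.0, -0.0, -97.3]
contact_force: [0.4, 0.1, -1.2]
gripper_width: 0.0005
gripper_force: 0.0
```

Call:
jog_arm(
  deltas=[
    [[-1,0.05,0,0,0],[-1,0.05,-0.01,0,0],[-1,0.05,-0.01,0,0],[-1,0.05,0,0,0],[-1,0.05,-0.01,0,0],[-1,0.05,-0.01,0,0]],
  ],
)

```text
time_s: 11.38
tcp_pos: [0.5289, 0.0595, 0.0475]
eef_rot: [179.9, -0.0, -97.3]
contact_force: [-6.3, 1.0, 4.4]
gripper_width: 0.0002
gripper_force: 3.1
```

Call:
jog_arm(
  deltas=[
    [[-1,0.05,0,0,0],[-1,0.05,-0.01,0,0],[-1,0.05,-0.01,0,0],[-1,0.05,0,0,0]],
  ],
)

```text
time_s: 11.88
tcp_pos: [0.5307, 0.0592, 0.0475]
eef_rot: [179.9, -0.1, -97.3]
contact_force: [-6.4, 1.0, 4.5]
gripper_width: 0.0005
gripper_force: 3.2
```

Call:
jog_arm(
  deltas=[
    [[-1,0.05,0,0,0],[-1,0.05,-0.01,0,0],[-1,0.05,-0.01,0,0],[-1,0.05,0,0,0]],
  ],
)

```text
time_s: 12.38
tcp_pos: [0.5325, 0.0589, 0.0474]
eef_rot: [179.9, -0.1, -97.3]
contact_force: [-8.4, 1.6, 8.0]
gripper_width: 0.0007
gripper_force: 4.5
```

Call:
jog_arm(
  deltas=[
    [[-1,0.05,-0.01,0,0],[-1,0.05,0,0,0]],
  ],
)

```text
time_s: 12.62
tcp_pos: [0.5326, 0.0588, 0.0474]
eef_rot: [179.8, -0.1, -97.3]
contact_force: [-11.9, 4.0, 8.5]
gripper_width: 0.0005
gripper_force: 6.3
```

Call:
jog_arm(
  deltas=[
    [[-1,0.05,-0.01,0,0],[-1,0.05,0,0,0]],
  ],
)

```text
time_s: 12.88
tcp_pos: [0.533, 0.0589, 0.0473]
eef_rot: [179.7, -0.1, -97.3]
contact_force: [-15.9, 6.5, 13.1]
gripper_width: 0.0005
gripper_force: 8.3
```

Call:
jog_arm(
  deltas=[
    [[-1,-0.6,0,0,0],[-1,-0.6,0,0,0],[-1,0,0,3,0],[-1,0,-2,2,0],[-1,1,-3,0,0],[-1,1.4,-3,0,0],[-1,1.2,-1.2,0,0],[-1,0,0,0,0]],
  ],
)

```text
time_s: 13.88
tcp_pos: [0.5606, -0.0334, 0.0973]
eef_rot: [-180.0, -0.0, -97.4]
contact_force: [-1.2, -0.0, -0.4]
gripper_width: 0.0003
gripper_force: 0.0
```

Call:
jog_arm(
  deltas=[
    [[-1,0,0,-2.5,0],[-1,0,0,-1.5,0],[-1,0,0,-1,0],[-1,0,0,0,0],[-1,0.03,0.25,0,0],[-1,0.03,0.25,0,0]],
  ],
)

```text
time_s: 14.62
tcp_pos: [0.5608, -0.0278, 0.0482]
eef_rot: [-180.0, -0.0, -97.3]
contact_force: [-1.2, -3.8, 2.1]
gripper_width: 0.0005
gripper_force: 2.0
```

Call:
jog_arm(
  deltas=[
    [[-1,0.01,0.1,0,0],[-1,0.01,0.1,0,0],[-1,0.02,0.1,0,0],[-1,0.01,0.1,0,0]],
  ],
)

```text
time_s: 15.12
tcp_pos: [0.5611, -0.0244, 0.0481]
eef_rot: [-180.0, -0.0, -97.3]
contact_force: [-1.1, -5.6, 4.6]
gripper_width: 0.0001
gripper_force: 2.8
```

Call:
jog_arm(
  deltas=[
    [[-1,0.01,0.05,0,0],[-1,0.01,0.1,0,0],[-1,0.01,0.05,0,0],[-1,0.01,0.05,0,0]],
  ],
)

```text
time_s: 15.62
tcp_pos: [0.5615, -0.022, 0.0482]
eef_rot: [-180.0, -0.0, -97.3]
contact_force: [-1.4, -5.0, 5.4]
gripper_width: 0.0005
gripper_force: 2.9
```

Call:
jog_arm(
  deltas=[
    [[-1,0.01,0.05,0,0],[-1,0,0.05,0,0],[-1,0.01,0.05,0,0],[-1,0.01,0.05,0,0],[-1,0,0.05,0,0]],
  ],
)

```text
time_s: 16.25
tcp_pos: [0.5618, -0.0195, 0.0481]
eef_rot: [-180.0, -0.0, -97.3]
contact_force: [-1.5, -5.1, 3.9]
gripper_width: 0.0005
gripper_force: 2.8
```

Call:
jog_arm(
  deltas=[
    [[-1,0.01,0.05,0,0],[-1,0,0.05,0,0],[-1,0.01,0.05,0,0]],
  ],
)

```text
time_s: 16.62
tcp_pos: [0.5619, -0.018, 0.0482]
eef_rot: [-180.0, -0.0, -97.3]
contact_force: [-1.7, -5.7, 5.0]
gripper_width: 0.0005
gripper_force: 2.9
```

Call:
jog_arm(
  deltas=[
    [[-1,0.01,0.05,0,0],[-1,0,0.05,0,0],[-1,0,0,0,0]],
  ],
)

```text
time_s: 17.0
tcp_pos: [0.5621, -0.0169, 0.0482]
eef_rot: [-180.0, -0.0, -97.3]
contact_force: [-1.4, -6.1, 4.4]
gripper_width: 0.0006
gripper_force: 2.7
```

Call:
jog_arm(
  deltas=[
    [[-1,0.01,0.05,0,0],[-1,0,0.05,0,0],[-1,0,0,0,0]],
  ],
)

```text
time_s: 17.38
tcp_pos: [0.5622, -0.0159, 0.0482]
eef_rot: [-180.0, -0.0, -97.3]
contact_force: [-1.0, -4.6, 5.2]
gripper_width: 0.0004
gripper_force: 2.7
```

Call:
jog_arm(
  deltas=[
    [[-1,0.01,0.05,0,0],[-1,0,0.05,0,0],[-1,0,0,0,0]],
  ],
)

```text
time_s: 17.75
tcp_pos: [0.5623, -0.0149, 0.0482]
eef_rot: [-180.0, -0.0, -97.3]
contact_force: [-0.9, -5.1, 3.6]
gripper_width: 0.0001
gripper_force: 2.7
```

Call:
jog_arm(
  deltas=[
    [[-1,0.01,0.05,0,0],[-1,0,0.05,0,0],[-1,0,0,0,0]],
  ],
)

```text
time_s: 18.12
tcp_pos: [0.5624, -0.0139, 0.0482]
eef_rot: [-180.0, -0.0, -97.3]
contact_force: [-0.5, -4.8, 4.2]
gripper_width: 0.0006
gripper_force: 2.6
```

Call:
jog_arm(
  deltas=[
    [[-1,0.01,0.05,0,0],[-1,0,0.05,0,0],[-1,0,0,0,0]],
  ],
)

```text
time_s: 18.5
tcp_pos: [0.5625, -0.0129, 0.0482]
eef_rot: [-180.0, -0.0, -97.3]
contact_force: [-0.4, -5.7, 4.1]
gripper_width: 0.0005
gripper_force: 2.6
```

Call:
jog_arm(
  deltas=[
    [[-1,0.01,0.05,0,0],[-1,0,0.05,0,0],[-1,0,0,0,0]],
  ],
)

```text
time_s: 18.88
tcp_pos: [0.5627, -0.0119, 0.0482]
eef_rot: [-180.0, -0.0, -97.3]
contact_force: [-1.0, -5.3, 4.4]
gripper_width: 0.0003
gripper_force: 2.7
```

Call:
jog_arm(
  deltas=[
    [[-1,0.01,0.05,0,0],[-1,0,0.05,0,0],[-1,0,0,0,0]],
  ],
)

```text
time_s: 19.25
tcp_pos: [0.5626, -0.0117, 0.0481]
eef_rot: [180.0, -0.1, -97.3]
contact_force: [0.2, -10.5, 4.6]
gripper_width: 0.0003
gripper_force: 5.1
```

Call:
jog_arm(
  deltas=[
    [[-1,0,0.05,0,0],[-1,0,0,0,0]],
  ],
)

```text
time_s: 19.5
tcp_pos: [0.5625, -0.0117, 0.0482]
eef_rot: [180.0, -0.1, -97.3]
contact_force: [1.6, -12.8, 4.2]
gripper_width: 0.0009
gripper_force: 6.3
```

Call:
jog_arm(
  deltas=[
    [[-1,0,-0.5,0,0],[-1,0,-0.5,1,0],[-1,-1,0,4,0],[-1,-2,1,0,0],[-1,-2,2,0,0],[-1,0,2,-1,0],[-1,0,1,-2.5,0],[-1,0,0,-1.5,0]],
  ],
)

```text
time_s: 20.5
tcp_pos: [0.5127, 0.0409, 0.0473]
eef_rot: [-180.0, 0.0, -97.2]
contact_force: [-0.8, -0.7, -0.3]
gripper_width: 0.0002
gripper_force: 0.0
```

Call:
jog_arm(
  deltas=[
    [[-1,0.5,-0.06,0,0],[-1,0.5,-0.06,0,0],[-1,0.3,-0.04,0,0],[-1,0.1,-0.01,0,0],[-1,0.05,-0.01,0,0],[-1,0.05,-0.01,0,0],[-1,0.05,0,0,0]],
  ],
)

```text
time_s: 21.38
tcp_pos: [0.5282, 0.0383, 0.0476]
eef_rot: [-180.0, 0.0, -97.3]
contact_force: [-0.6, -0.4, 0.5]
gripper_width: 0.0006
gripper_force: 0.0
```

Call:
jog_arm(
  deltas=[
    [[-1,0.05,-0.01,0,0],[-1,0.05,0,0,0],[-1,0.05,0,0,0],[-1,0,0,0,0]],
  ],
)

```text
time_s: 21.88
tcp_pos: [0.5297, 0.0382, 0.0475]
eef_rot: [180.0, 0.0, -97.3]
contact_force: [-0.0, 0.3, -0.8]
gripper_width: 0.0003
gripper_force: 0.0
```

Call:
jog_arm(
  deltas=[
    [[-1,0.05,-0.01,0,0],[-1,0.05,0,0,0],[-1,0,0,0,0]],
  ],
)

```text
time_s: 22.25
tcp_pos: [0.5301, 0.038, 0.0475]
eef_rot: [179.9, -0.0, -97.3]
contact_force: [-3.6, 0.6, 2.2]
gripper_width: 0.0009
gripper_force: 1.9
```

Call:
jog_arm(
  deltas=[
    [[-1,0.05,-0.01,0,0],[-1,0.05,0,0,0],[-1,0.05,0,0,0],[-1,0,0,0,0]],
  ],
)

```text
time_s: 22.75
tcp_pos: [0.5304, 0.0378, 0.0474]
eef_rot: [179.8, -0.0, -97.3]
contact_force: [-9.6, 4.1, 8.1]
gripper_width: 0.0004
gripper_force: 5.3
```

Call:
jog_arm(
  deltas=[
    [[-1,-1,0,0,0],[-1,-1,0,0,0],[-1,0,0,3,0],[-1,0,0,3,0],[-1,-1.5,2.5,0,0],[-1,-2,2.5,0,0],[-1,-2,2.5,0,0],[-1,-1.5,2.6,0,0]],
  ],
)

```text
time_s: 23.75
tcp_pos: [0.4412, 0.1395, 0.1077]
eef_rot: [-180.0, 0.0, -97.3]
contact_force: [0.5, 1.3, -0.8]
gripper_width: 0.0003
gripper_force: 0.0
```

```bash
python3 - <<'E'
from h import *
i=r.camera_info("wrist");b=r.capture("wrist");cv2.imwrite("pics/w3.png",b)
import pickle;pickle.dump(i,open("w3.pkl","wb"))
cv2.imwrite("pics/w3b.png",cv2.resize(b,(800,600),interpolation=cv2.INTER_CUBIC))
s=r.get_state();print(s["time_s"],s["tcp_pos"],s["joints"])
p=np.array([.5264,.1272]);a=np.radians(-7.3);u=np.array([np.cos(a),np.sin(a)]);v=np.array([-u[1],u[0]])
for L in(.25,.4,.6,.8,1.0,1.2,1.4,1.5,1.6,1.7):
    f=np.radians(185-7.2)+L;d=np.array([np.cos(f),np.sin(f)]);n=np.array([-d[1],d[0]])
    h=18*abs(n@u)+9.5*abs(n@v)
    print(L,np.round(p+.078*d-n*(.0075+h/1000),4))
E
```

```text
23.8 [0.4406363  0.14130472 0.10788908] [ 4.22603554e+01  8.73619732e+00 -3.60281261e+01 -1.14753363e-02
 -4.51345895e+01 -4.95170788e+01]
0.25 [0.4454 0.1328]
0.4 [0.4448 0.1224]
0.6 [0.4464 0.1079]
0.8 [0.451  0.0932]
1.0 [0.4589 0.0792]
1.2 [0.4702 0.0666]
1.4 [0.4846 0.0563]
1.5 [0.4924 0.0525]
1.6 [0.4992 0.0494]
1.7 [0.5065 0.0471]
```

View pics/w3b.png

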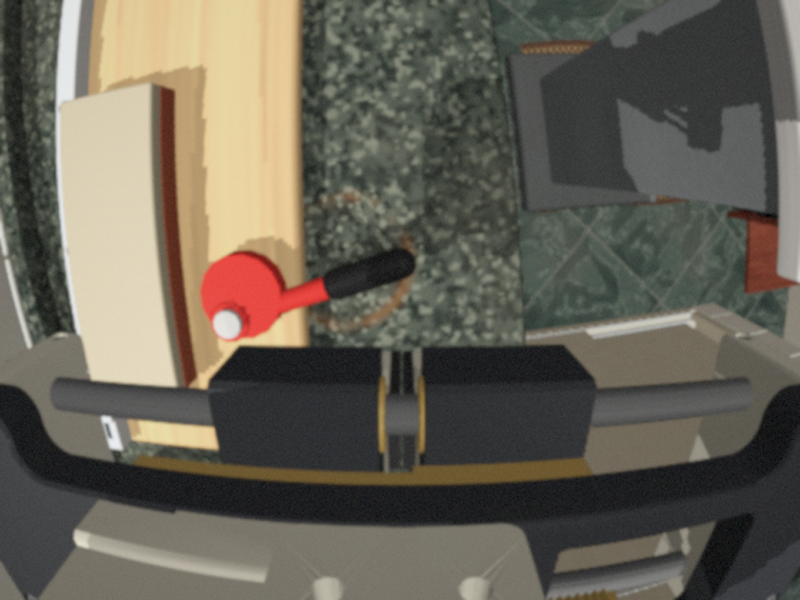

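The wrist view shows the stone lying along the fence (its edge parallel at x≈62), the cam disc at (243,295), the grip at (370,272) still at its start angle, and free space below it for the closed fingers.

Call:
jog_arm(
  deltas=[
    [[-1,0,0.4,-1,0],[-1,0,0,-2.5,0],[-1,0,0,-1.5,0],[-1,0,0,-1.1,0],[-1,0,0,0,0]],
  ],
)

```text
time_s: 24.42
tcp_pos: [0.4419, 0.1423, 0.0456]
eef_rot: [179.9, -0.1, -97.3]
contact_force: [-0.2, -0.4, -0.3]
gripper_width: 0.0006
gripper_force: 0.0
```

Call:
jog_arm(
  deltas=[
    [[-1,0.1,-0.5,0,0],[-1,0.1,-0.5,0,0],[-1,0.05,-0.3,0,0],[-1,0,-0.4,0,0],[-1,0,-0.4,0,0],[-1,0.05,-0.5,0,0],[-1,0.1,-0.5,0,0]],
  ],
)

```text
time_s: 25.3
tcp_pos: [0.4462, 0.1117, 0.0466]
eef_rot: [-180.0, 0.0, -97.3]
contact_force: [-0.7, 1.6, -0.2]
gripper_width: 0.0007
gripper_force: 0.6
```

Call:
jog_arm(
  deltas=[
    [[-1,0,-0.4,0,0],[-1,0.2,-0.7,0,0],[-1,0.25,-0.75,0,0],[-1,0.35,-0.7,0,0],[-1,0.45,-0.7,0,0],[-1,0.5,-0.65,0,0],[-1,0.6,-0.6,0,0],[-1,0,0,0,0]],
  ],
)

```text
time_s: 26.3
tcp_pos: [0.47, 0.0664, 0.0464]
eef_rot: [180.0, -0.0, -97.3]
contact_force: [0.6, -0.5, 0.9]
gripper_width: 0.0004
gripper_force: 0.0
```

Call:
jog_arm(
  deltas=[
    [[-1,0.35,-0.25,0,0],[-1,0.35,-0.25,0,0],[-1,0.3,-0.2,0,0],[-1,0,0,0,0]],
  ],
)

```text
time_s: 26.8
tcp_pos: [0.4799, 0.0599, 0.0465]
eef_rot: [-180.0, -0.0, -97.3]
contact_force: [0.3, 0.1, 0.2]
gripper_width: 0.0003
gripper_force: 0.0
```

Call:
jog_arm(
  deltas=[
    [[-1,0.2,-0.15,0,0],[-1,0.2,-0.1,0,0],[-1,0.1,-0.05,0,0],[-1,0.1,0,0,0],[-1,0.1,0,0,0]],
  ],
)

```text
time_s: 27.42
tcp_pos: [0.4865, 0.0567, 0.0465]
eef_rot: [180.0, -0.0, -97.3]
contact_force: [-1.6, -0.7, 0.3]
gripper_width: 0.0004
gripper_force: 0.5
```

Call:
jog_arm(
  deltas=[
    [[-1,0.1,0,0,0],[-1,0.1,0,0,0],[-1,0.1,0,0,0],[-1,0,0,0,0]],
  ],
)

```text
time_s: 27.92
tcp_pos: [0.4886, 0.0563, 0.0462]
eef_rot: [179.9, -0.1, -97.3]
contact_force: [-5.0, -1.5, 2.8]
gripper_width: 0.0007
gripper_force: 2.3
```

Call:
jog_arm(
  deltas=[
    [[-1,0.1,0,0,0],[-1,0.1,0,0,0],[-1,0,0,0,0]],
  ],
)

```text
time_s: 28.3
tcp_pos: [0.4896, 0.056, 0.0461]
eef_rot: [179.8, -0.1, -97.3]
contact_force: [-8.2, -1.6, 5.7]
gripper_width: 0.0006
gripper_force: 4.0
```

Call:
jog_arm(
  deltas=[
    [[-1,0.1,0,0,0],[-1,0.1,0,0,0],[-1,0,0,0,0]],
  ],
)

```text
time_s: 28.68
tcp_pos: [0.4905, 0.0557, 0.0459]
eef_rot: [179.7, -0.2, -97.3]
contact_force: [-11.6, -0.3, 7.8]
gripper_width: 0.0004
gripper_force: 6.0
```

Call:
jog_arm(
  deltas=[
    [[-1,0.1,0,0,0],[-1,0.05,0,0,0],[-1,0,0,0,0]],
  ],
)

```text
time_s: 29.05
tcp_pos: [0.4913, 0.0555, 0.0457]
eef_rot: [179.6, -0.2, -97.4]
contact_force: [-15.3, 0.6, 8.9]
gripper_width: 0.0002
gripper_force: 7.1
```

Call:
jog_arm(
  deltas=[
    [[-1,-0.5,-0.1,0,0],[-1,-1,0,0,0],[-1,-1.5,0,0,0],[-1,-1,0,2,0],[-1,0,0,4,0],[-1,0,-1,5,0],[-1,0,-3,5,0],[-1,0,0,0,0]],
  ],
)

```text
time_s: 30.05
tcp_pos: [0.4567, 0.0157, 0.2106]
eef_rot: [-179.6, 0.2, -97.3]
contact_force: [-0.8, -0.5, -1.5]
gripper_width: 0.0
gripper_force: 0.0
```

```bash
python3 - <<'E'
from h import *
import pickle
i=r.camera_info("wrist");b=r.capture("wrist");cv2.imwrite("pics/w4.png",b);pickle.dump(i,open("w4.pkl","wb"))
cv2.imwrite("pics/w4b.png",cv2.resize(b,(800,600),interpolation=cv2.INTER_CUBIC))
s=r.get_state();print(s["time_s"],s["tcp_pos"],s["contact_force"])
E
```

```text
30.1 [0.45553301 0.01591847 0.20836876] [-0.21579589 -0.04007107 -0.20938051]
```

View pics/w4b.png

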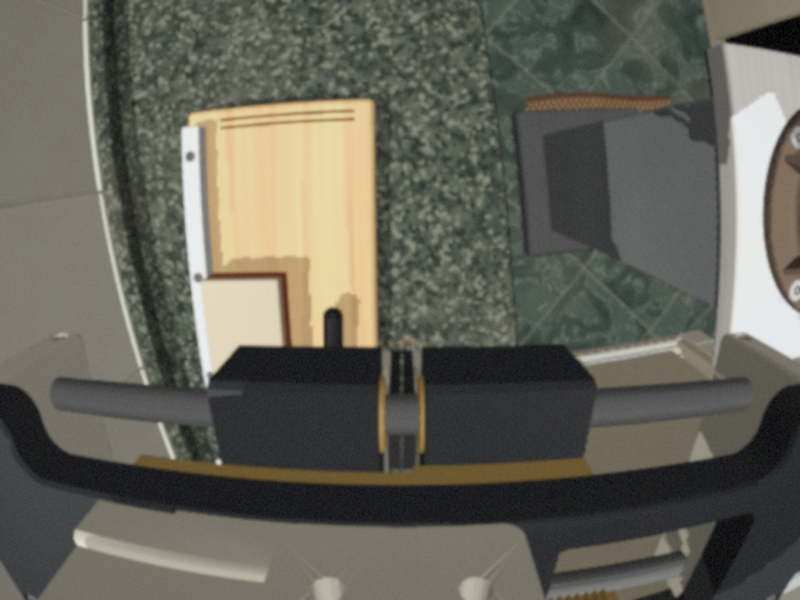

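The wrist view shows the stone against the fence at (205,280) and the lever lying nearly parallel to it at (333,325). I'll move aside to check the stop.

Call:
jog_arm(
  deltas=[
    [[-1,0,3.5,0.5,0],[-1,0,3.5,0.5,0],[-1,0,3.5,0.5,0],[-1,0,3.5,0.5,0],[-1,0,3.5,0.5,0],[-1,0,3.5,0,0],[-1,0,2,0,0],[-1,0,0,0,0]],
  ],
)

```text
time_s: 31.1
tcp_pos: [0.4545, 0.2468, 0.2304]
eef_rot: [179.9, -0.1, -97.2]
contact_force: [0.4, -0.0, -0.6]
gripper_width: 0.0005
gripper_force: 0.0
```

```bash
python3 - <<'E'
from h import *
import pickle
i=r.camera_info("wrist");b=r.capture("wrist");cv2.imwrite("pics/w5.png",b);pickle.dump(i,open("w5.pkl","wb"))
cv2.imwrite("pics/w5b.png",cv2.resize(b,(800,600),interpolation=cv2.INTER_CUBIC))
s=r.get_state();print(s["time_s"],s["tcp_pos"],s["contact_force"])
E
```

```text
31.15 [0.45453822 0.2459844  0.23058497] [ 0.32459946 -0.41119437  0.3097725 ]
```

View pics/w5b.png

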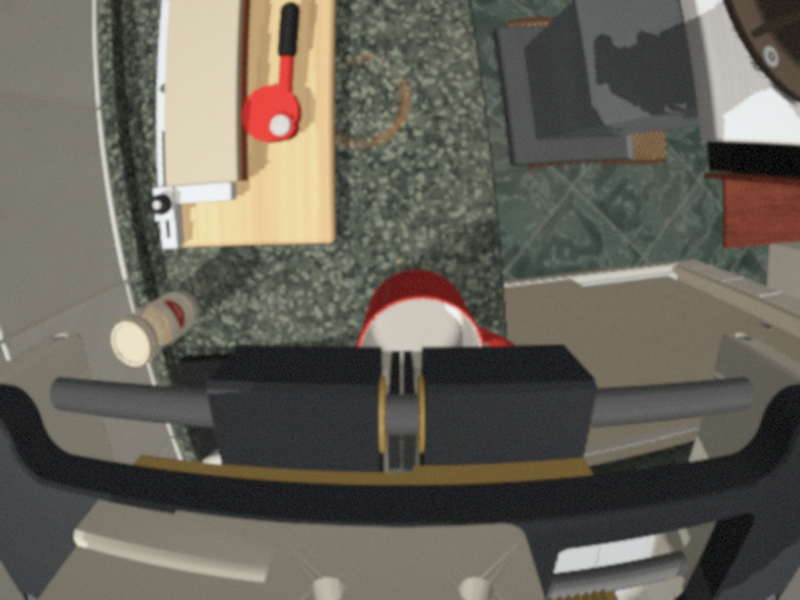

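The wrist view shows the stone's left end meeting the stop at (200,183), its long side along the fence at x≈163, the disc touching the stone at (243,112), and the lever (grip at (288,25)) along the stone. Quick numeric check.

```bash
python3 - <<'E'
from h import *
import pickle
i=pickle.load(open("w5.pkl","rb"));W=lambda p:(np.array(p)+.5)*.7-.5
a=np.radians(-7.2);R=np.array([[np.cos(a),-np.sin(a)],[np.sin(a),np.cos(a)]]);t=np.array([.5585,.052])
for n,p,z in(("stop face",(215,184),.0355),("stop nearcorner",(234,183),.0355),("stone end far",(166,183),.047),("stone end near",(239,179),.047),("pivot",(280,125),.037),("grip",(288,25),.033),("board corner",(335,242),.02)):
    w=castw(i,W([p]),z)[0,:2];print(n,np.round((R.T@(w-t))*1000,1))
E
```

```text
stop face [ 12.6 110.8]
stop nearcorner [ -3. 111.]
stone end far [ 49.2 106.9]
stone end near [-11.3 108.2]
pivot [-40.1  70.1]
grip [-44.  -8.]
board corner [-76.8 159.5]
```

```bash
python3 - <<'E'
import cv2
b=cv2.imread("pics/w5.png")[95:180,95:195]
cv2.imwrite("pics/w5c.png",cv2.resize(b,None,fx=7,fy=7,interpolation=cv2.INTER_CUBIC))
E
```

```text
(no output)
```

View pics/w5c.png

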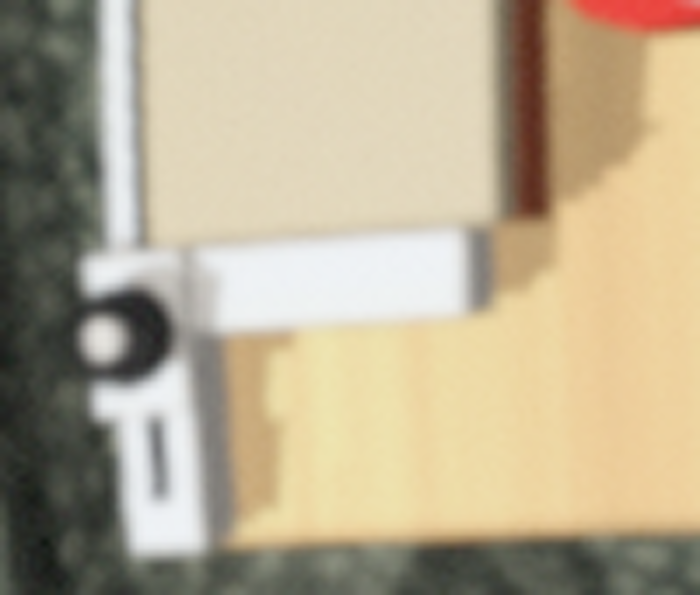

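The crop shows the stone's cream end meeting the white stop block along the row 240 to 228 line with no visible gap, and the nut at (125,335). I'll check the stop hasn't moved by comparing the nut before and after.

```bash
python3 - <<'E'
from h import *
new=r.capture("scene");cv2.imwrite("pics/s6.png",new);old=cv2.imread("pics/scene.png");newt=r.capture("top");oldt=cv2.imread("pics/top.png")
g=lambda im:cv2.cvtColor(im,cv2.COLOR_BGR2GRAY).astype(np.float32)
def nut(im):
    w=np.clip(110-g(im)[234:244,209:221],0,None);y,x=np.mgrid[234:244,209:221];return (x*w).sum()/w.sum(),(y*w).sum()/w.sum(),w.sum()
print("nut",nut(old),nut(new))
# template match: left part of stop/nut, subpixel
def tm(a,b,u0,v0,u1,v1,k=8):
    T=cv2.resize(g(a)[v0:v1,u0:u1],None,fx=k,fy=k,interpolation=cv2.INTER_CUBIC);S=cv2.resize(g(b)[v0-4:v1+4,u0-4:u1+4],None,fx=k,fy=k,interpolation=cv2.INTER_CUBIC)
    m=cv2.minMaxLoc(cv2.matchTemplate(S,T,cv2.TM_CCOEFF_NORMED));return m[1],m[3][0]/k-4,m[3][1]/k-4
print("scene nut",tm(old,new,209,234,221,246),"scene stop arm",tm(old,new,216,240,236,258))
print("static fence end",tm(old,new,200,243,212,256))
print("top stop",tm(oldt,newt,236,164,248,186))
a=np.radians(-7.2);d=np.array([-np.sin(a),np.cos(a),0]);p=np.array([.59,.16,.036])
print("px per mm along +y",(proj("scene",p+d*.001)-proj("scene",p))[0],(proj("top",p+d*.001)-proj("top",p))[0])
E
```

```text
nut (np.float64(213.6337124526101), np.float64(236.79527559055117), np.float32(3429.0)) (np.float64(213.61310259579727), np.float64(236.75247218788627), np.float32(3236.0))
scene nut (0.9983863830566406, 0.0, 0.0) scene stop arm (0.856403648853302, -0.375, 0.0)
static fence end (0.999083936214447, 0.0, 0.0)
top stop (0.8619551658630371, 0.0, 0.0)
px per mm along +y [-0.30774461  0.20925093] [-0.25185214 -0.18258023]
```

```bash
python3 -c "
from plant import r
print(r.close_job())"
```

```text
the job is handed in; nothing more can be done
None
```

The whetstone is flush along the fence and snug against the end stop, the stop did not shift (checked in the scene camera), the cam lever was wedged with about 15 N, and the job was handed in at about 31 s.

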